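Put two freshly mounted prints under press

TASK

Two photographs have just been glued to their mounting cards and must be pressed while the glue sets: on the oblong print lay the aluminium plate, on that the oblong plywood board and on top the steel bar weight, lengthwise; on the square print lay the square plywood board and on it the round weight with the knob. Centre each piece over its print and square to it, never let a weight stand on a bare print, and set the weights down gently rather than dropping them. Leave the loupe, the paste jar and the cassette that lie among them where they are.

Things in the scene. Friction and masses are not known exactly. Their poses are not given: they have to be found in the camera images.
- print_large: Oblong faded colour photograph (84 x 50 mm) glued in the middle of an oblong cream mounting card, 118 x 82 x 2 mm, fixed to the table. Origin at the centre of the card's underside on the table, x along its length, z up; things laid on it rest 2 mm above this origin.
- print_small: Square faded colour photograph (50 x 50 mm) glued in the middle of a square cream mounting card, 82 x 82 x 2 mm, fixed to the table. Origin at the centre of the card's underside on the table, x and y along its sides, z up; things laid on it rest 2 mm above this origin.
- plate: Loose bare aluminium pressing plate, 100 x 60 x 12 mm, 0.15 to 0.24 kg. Lies flat on the table; origin at the centre of its underside, z up. x along its length. Grasp it across the 60 mm width, low down.
- board_oblong: Loose oblong plywood pressing board, 100 x 60 x 18 mm, about 0.085 kg. Lies flat on the table; origin at the centre of its underside, z up. x along its length. Grasp across the 60 mm width.
- board_square: Loose square plywood pressing board, 60 x 60 x 18 mm, about 0.055 kg. Lies flat on the table; origin at the centre of its underside, z up. x and y along its sides.
- bar_weight: Loose plain steel bar with a thin grey felt sole, 80 x 34 x 30 mm high, 0.5 to 0.8 kg. Lies flat on the table; origin at the centre of its underside, z up. x along its length. Grasp across the 34 mm width.
- knob_weight: Loose turned steel weight, 0.3 to 0.45 kg: round body 46 mm in diameter and 24 mm high on a thin felt sole, narrowing to a neck, with a knob 22 mm in diameter on top, whose straight sides run from 38 to 52 mm above the underside; 55 mm high in all. Stands upright; origin at the centre of its underside, z up.
- loupe: Bystander: loose black round loupe (stand magnifier), 44 mm in diameter, 46 mm high, upright. Origin at the centre of its underside.
- paste_jar: Bystander: loose closed jar of paste with a white lid and paper label, 56 mm in diameter, 58 mm high, upright. Origin at the centre of its underside.
- cassette: Bystander: loose audio cassette in its case, 109 x 69 x 17 mm, lying flat, with a red stripe on its label. Origin at the centre of its underside, x along its length.
Not all that is in view belongs to the job. Leave any orange or purple look-alike of the knob_weight alone.

How it is judged:
At the end, for the whole second after the job is handed in: Plate, oblong board, bar stacked on the oblong print, square board and knob weight on the square one: each within 12 mm of the print's centre, 3 mm in height, level to 0.06 rad, square to 0.2 rad (knob weight any way), at rest, released; loupe, jar, cassette within 30 mm of their starts (horizontal distance between each of plate, board_oblong, bar_weight and print_large below 0.012 m and z of plate in the frame of print_large between -0.001 and 0.005 m and angle between each of plate, board_oblong, bar_weight, board_square, knob_weight's own z axis and vertical below 0.06 rad and linear speed of each of plate, board_oblong, bar_weight, board_square, knob_weight below 0.01 m/s and angular speed of each of plate, board_oblong, bar_weight, board_square, knob_weight below 0.1 rad/s and angle between the x axis of each of plate, board_oblong, bar_weight and the x axis of print_large, either way round below 0.2 rad and z of board_oblong in the frame of print_large between 0.011 and 0.017 m and z of bar_weight in the frame of print_large between 0.029 and 0.035 m and horizontal distance between each of board_square, knob_weight and print_small below 0.012 m and z of board_square in the frame of print_small between -0.001 and 0.005 m and (angle between the x axis of board_square and the x axis of print_small, either way round below 0.2 rad or angle between the x axis of board_square and the y axis of print_small, either way round below 0.2 rad) and z of knob_weight in the frame of print_small between 0.017 and 0.023 m and distance of each of loupe, paste_jar, cassette from where it was at the start of the episode below 0.03 m); the robot touches nothing.
It fails at once if the loupe, the paste jar or the cassette is shifted by more than 30 mm or tipped over (distance of any of loupe, paste_jar, cassette from where it was at the start of the episode above 0.03 m or angle between any of loupe, paste_jar, cassette's own z axis and vertical above 0.5 rad).
It fails at once if a weight stands on a bare print or its card (contact force between any of bar_weight, knob_weight and print_large above 1 N or contact force between any of bar_weight, knob_weight and print_small above 1 N).
It fails at once if a weight is dropped: it falls freely from more than about 12 mm (over 0.5 m/s with no finger on it) ((linear speed of bar_weight above 0.5 m/s and contact force between the fingers and bar_weight below 0.5 N) or (linear speed of knob_weight above 0.5 m/s and contact force between the fingers and knob_weight below 0.5 N)).
It also fails if it takes over 128 s, if anything falls off the work surface, if the arm or the gripper's body presses on something with over 40 N, if the wrist force passes 120 N, or if a joint passes its speed limit or range.

ROBOT

A 6-joint arm with a two-finger parallel gripper is mounted at the origin on the work surface. World frame = base frame: x ahead of the robot, y to its left, z up, the work surface at z = 0. Lengths are in m, angles in rad, forces in N, time in s.
With the tool pointing down it reaches from about 0.375 to 0.9 m from the base axis. Payload 3.1 kg.
Tool frame: the origin (TCP) lies at the very end of the fingers, on their centre line; the grasp point (between the pads) lies 19 mm behind it (manip.tcp_to_grasp is the distance from the TCP to the grasp point, in m); z points along the fingers, y is the line along which they close (so a half turn about z gives the same grasp; the last joint's range is limited). The gripper opens to 85 mm and grips with 20 to 120 N. Pads are 22 mm wide; open, the fingers measure 114 mm over their backs; the gripper's body (76 mm by 85 mm) begins 54 mm behind the grasp point. The pads swing forward as they close: fully open they stand 13 mm farther back than shut.
Start: joints at [-1.51, 0.527, 1.433, -0, 1.181, -0.178], TCP at [0.148, -0.607, 0.231] pointing down, gripper open.
Joint ranges: [-3.08, 3.08], [-0.75, 2.2], [0.22, 2.44], [-1.43, 4.57], [0, 2.65], [-2.85, 2.85]. Speed limits (rad/s): [2.79, 2.79, 3.14, 3.14, 3.14, 3.14].

INTERFACE

Orientations are given as a unit quaternion [x, y, z, w].
In Python, from station import manip gives the robot as it stands. The module is installed in compiled form; this text tells all that it offers.
- The arm moves only by the tool step_arm, never from a script. Its argument "commands" is one flat list of numbers, 6 for each row, row after row: the shift along the tool's x, y, z in m, then the turn, a rotation vector about the tool's x, y, z in degrees. A call has exactly 10 rows; each row is the pose to reach, as a shift and turn from the pose commanded when the call began, along the tool's axes at that moment; what a row does not reach only later rows make up. A row lasts 1/10 s, in which the tool goes at most 50 mm and 8.59 degrees, less where a joint would pass 70% of its speed; a pose out of reach is approached as far as the arm can. A call with a gripper value outside its range is refused whole. "jaw" is the opening in per cent of the stroke, from 0 (shut) to 100 (fully open), set as the call begins (left out, the last holds). The fingers move at their own pace and stop on an object; "grip_force" is the grip in N (left out, the last holds). Time passes only in rows, so rows that repeat a pose let the fingers close, or fill a call up. It gives the time, the measured TCP pose, the force, the opening and the grip force at its end, in the units of the state.
- manip.sense(): the state, without advancing time (a new reading comes with each control period).
- manip.snapshot(name): name is "scene" or "top"; returns a dict with "pixels" (384x512x3 uint8, blue, green, red), "fx", "fy", "cx", "cy" (pixels), "R" (3x3) and "t" (3): a world point X has camera coordinates R X + t. Camera axes: x right, y down, z forward; pixel columns grow to the right and rows downward; lengths in m; the calibration is good to about 2 mm. A picture is of the moment at which its call begins. There is no depth.
- manip.sign_off(): hands the job in; it is judged then, once.
The state is a dict: "t": time; "q": joint angles; "qd": joint speeds; "tau": joint torques, N m; "tcp_pos": TCP position; "tool_rot": TCP orientation; "force": force on the tool from outside, world axes, zero at the start; "ft_torque": the same for the moment, N m; "finger_gap": opening from 0.0 (shut) to 1.0 (fully open); "gripper_force": force on a finger pad.
Only numpy, scipy, OpenCV 4.12 (cv2) and the standard library are available. Lean on these libraries where they do the work, as an engineer would, in place of code of your own. Each camera call takes 0.05 s, during which the arm holds its last target. There are 200 camera calls.

## Working session

There is one attempt and no reset: what is moved stays moved. The work goes in short steps, Python scripts to look and compute and a tool call to move; the robot and the scene stay as the last step left them, time stands still between calls to the robot, and variables do not carry over. Pictures are saved under pics/ and viewed, at most 17 in all, crops included, and the job is handed in when it is done.

Besides the shell and the picture viewer there is one more tool, called after "Request:" as name(argument=value, ...), one argument or row to a line, values as JSON. step_arm: Moves the arm, as the interface text tells. Its arguments: {"type":"object","properties":{"commands":{"type":"array","items":{"type":"number"}},"jaw":{"type":"number"},"grip_force":{"type":"number"}},"required":["commands"]}

```bash
mkdir -p pics
cat > h.py <<'E'
import numpy as np, cv2
from station import manip
def snap(n,f):
    s=manip.snapshot(n); np.savez(f'pics/{f}.npz',**{k:np.array(v) for k,v in s.items()}); cv2.imwrite(f'pics/{f}.png',s['pixels']); return s
def load(f): return dict(np.load(f'pics/{f}.npz'))
def px2w(s,u,v,z):
    R=s['R'];t=s['t'];d=R.T@np.array([(u-s['cx'])/s['fx'],(v-s['cy'])/s['fy'],1]);c=-R.T@t
    return (c+d*(z-c[2])/d[2])
def w2px(s,X):
    p=s['R']@np.array(X)+s['t'];return s['fx']*p[0]/p[2]+s['cx'],s['fy']*p[1]/p[2]+s['cy']
E
python3 - <<'E'
from h import *
for n in('top','scene'):
    s=snap(n,n+'0');print(n,-s['R'].T@s['t'],s['R'].round(3).tolist(),s['fx'])
    cv2.imwrite(f'pics/{n}0b.png',cv2.resize(s['pixels'],(800,600),interpolation=cv2.INTER_CUBIC))
print(manip.sense())
E
```

```text
top [0.41416082 0.02553476 0.9964854 ] [[0.015, -0.999, 0.03], [-0.995, -0.018, -0.1], [0.1, -0.029, -0.995]] 398.7409367409633
scene [1.18699329 0.13175123 0.87390584] [[-0.131, 0.991, -0.012], [0.765, 0.093, -0.637], [-0.63, -0.092, -0.771]] 356.47820248824183
{'t': 0.1, 'q': array([-1.51052584e+00,  5.28393861e-01,  1.43378156e+00,  2.91385416e-07,
        1.18137451e+00, -1.78543572e-01]), 'qd': array([-0.00030634, -0.0006921 , -0.00213488,  0.00024652, -0.0006878 ,
        0.00086341]), 'tau': array([-2.45013780e-04, -4.43304455e+01, -1.78587288e+01, -2.28953159e-04,
        3.89968656e-03,  4.79463381e-06]), 'tcp_pos': array([ 0.14780714, -0.60661224,  0.23041642]), 'tool_rot': array([ 9.92878978e-01,  1.19123370e-01,  5.79738096e-05, -9.76915508e-04]), 'force': array([-0.04006094, -0.19456672,  0.38304988]), 'ft_torque': array([-0.02099177,  0.0058989 ,  0.03205115]), 'gripper_force': 0.0, 'finger_gap': 1.0061528395103552}
```

View pics/top0b.png

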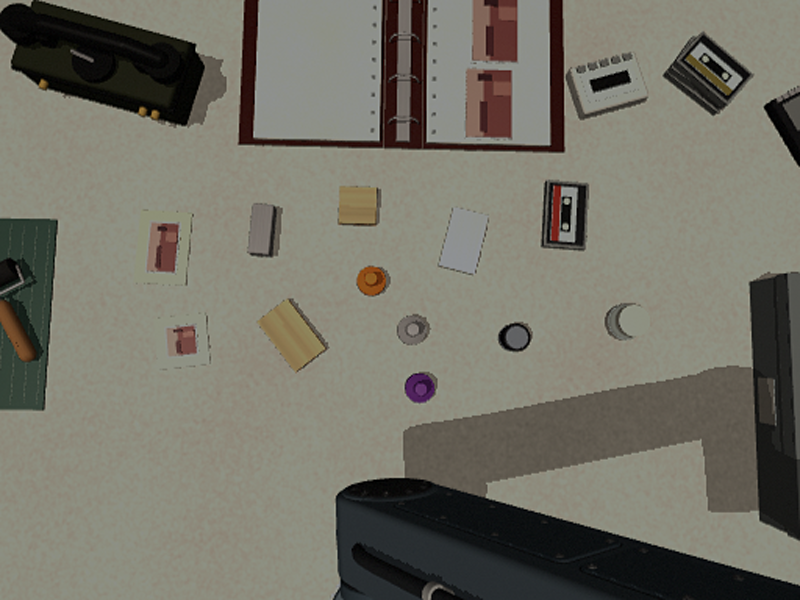

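View pics/scene0b.png

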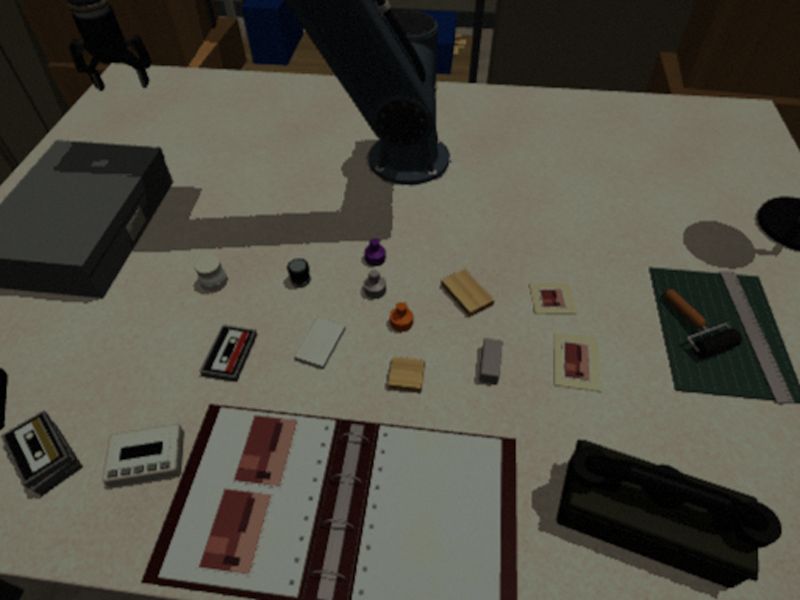

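Run:
```python
from h import *
s=load('top0')['pixels']
for n,x in(('L',85),('R',205)):
    c=cv2.resize(s[115:241,x:x+160],None,fx=5,fy=4.76,interpolation=cv2.INTER_CUBIC) if 0 else cv2.resize(s[118:238,x:x+160],(800,600),interpolation=cv2.INTER_CUBIC)
    cv2.imwrite(f'pics/top0{n}.png',cv2.convertScaleAbs(c,alpha=1.5))
```

```text
(no output)
```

View pics/top0L.png

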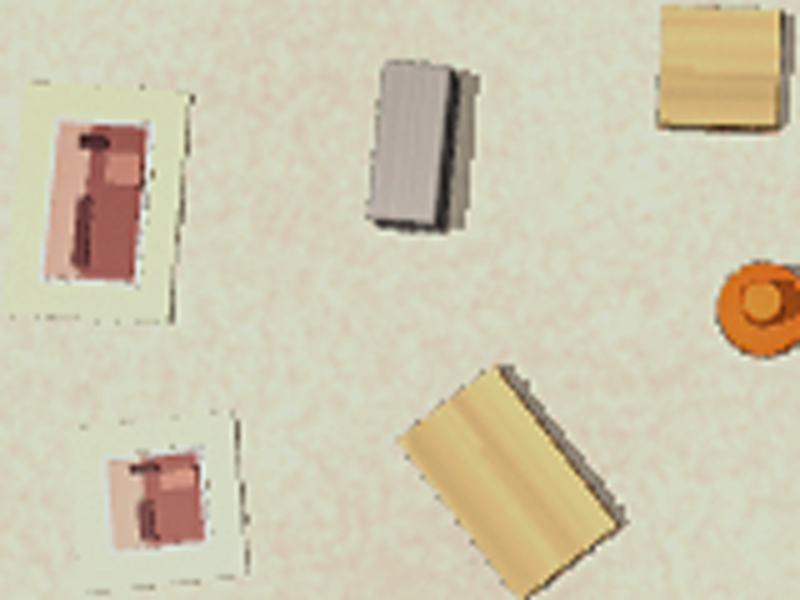

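View pics/top0R.png

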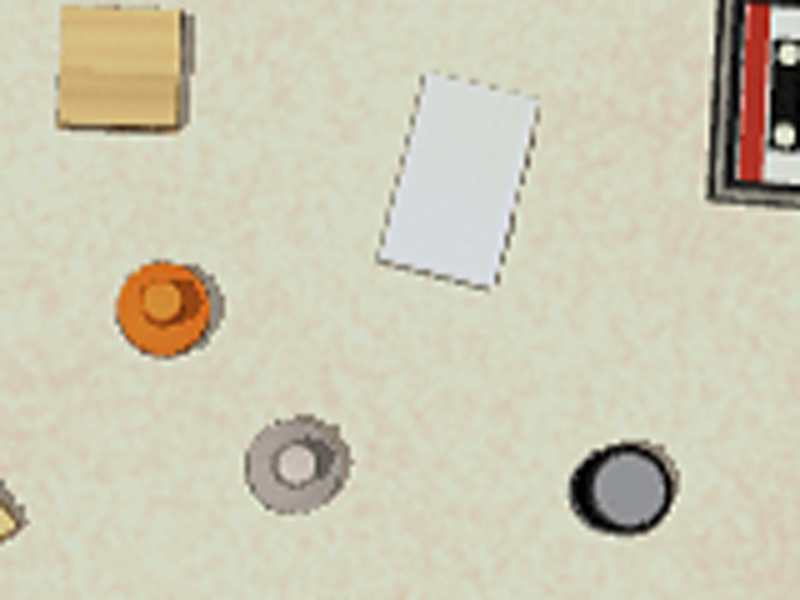

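Run:
```python
from h import *
s=load('top0')
def f(n,x0,z,c):
    P=np.array([px2w(s,x0+(a+.5)/5-.5,118+(b+.5)/5-.5,z)[:2] for a,b in c]);
    if len(c)<4: print(n,P.round(4).tolist());return
    m=P.mean(0); e=[P[(i+1)%4]-P[i] for i in range(4)]
    a=(e[0]-e[2])/2; b=(e[1]-e[3])/2
    print(n,m.round(4),'e0 %.3f@%.1f e1 %.3f@%.1f'%(np.hypot(*a),np.degrees(np.arctan2(a[1],a[0])),np.hypot(*b),np.degrees(np.arctan2(b[1],b[0]))))
f('PL',85,.002,[(32,82),(191,94),(172,322),(10,316)])
f('PLphoto',85,.002,[(58,120),(150,122),(134,283),(44,280)])
f('PS',85,.002,[(78,428),(236,412),(246,574),(88,592)])
f('PSphoto',85,.002,[(107,458),(202,450),(208,543),(113,551)])
f('bar',85,.03,[(386,61),(452,65),(434,225),(367,217)])
f('bsq',85,.018,[(660,6),(781,10),(777,128),(657,126)])
f('bob',85,.018,[(398,438),(497,367),(622,521),(525,598)])
f('plate',205,.012,[(424,72),(540,98),(494,290),(378,262)])
f('knobtop',205,.054,[(297,465)])
f('knobbody',205,.024,[(297,466)])
f('orange knobtop',205,.054,[(163,302)])
f('loupe',205,.046,[(632,488)])
p=lambda u,v,z:px2w(s,u/1.5625,v/1.5625,z)[:2].round(3)
print('purple',p(421,389,.055),'jar',p(631,320,.058),'cass',p(566,215,.017))
```

```text
PL [0.5758 0.379 ] e0 0.080@-92.2 e1 0.117@178.0
PLphoto [0.5767 0.3815] e0 0.045@-90.5 e1 0.081@177.8
PS [0.4279 0.3417] e0 0.077@-82.9 e1 0.080@-173.7
PSphoto [0.4283 0.3439] e0 0.046@-84.3 e1 0.046@-173.5
bar [0.6044 0.2216] e0 0.032@-94.1 e1 0.079@175.6
bsq [0.6477 0.0722] e0 0.060@-90.2 e1 0.061@179.6
bob [0.4402 0.169 ] e0 0.059@-51.6 e1 0.099@-139.8
plate [ 0.5952 -0.0993] e0 0.060@-102.1 e1 0.100@166.9
knobtop [[0.4495, -0.0178]]
knobbody [[0.4501, -0.0191]]
orange knobtop [[0.5259, 0.047]]
loupe [[0.4413, -0.1787]]
purple [ 0.36  -0.032] jar [ 0.468 -0.351] cass [ 0.639 -0.265]
```

Request:
step_arm(
  commands=[0.016, -0.011, 0, 0, 0, 2.6, 0.049, -0.034, 0.005, 0, 0, 5.2, 0.088, -0.062, 0.01, 0, 0, 7.8, 0.128, -0.089, 0.015, 0, 0, 10.4, 0.167, -0.117, 0.02, 0, 0, 13, 0.207, -0.144, 0.025, 0, 0, 15.6, 0.246, -0.172, 0.03, 0, 0, 18.2, 0.285, -0.199, 0.035, 0, 0, 20.8, 0.325, -0.227, 0.04, 0, 0, 23.4, 0.364, -0.254, 0.045, 0, 0, 26],
  jaw=100,
  grip_force=60,
)

```text
t: 1.1
tcp_pos: [0.4423, -0.2725, 0.1859]
tool_rot: [0.994, -0.108, -0.0, -0.0]
force: [0.9, -0.6, -0.4]
finger_gap: 0.999
gripper_force: 0.0
```

```bash
cat >> h.py <<'E'
from scipy.spatial.transform import Rotation as Ro
def go(*wps):
    """each wp (x,y,z,phi): print delta from the current pose in tool axes, all in one frame"""
    s=manip.sense(); r=Ro.from_quat(s['tool_rot']); M=r.as_matrix(); phi=np.degrees(np.arctan2(M[1,0],M[0,0]))
    print('t %.1f tcp %s phi %.1f tilt %.2f gap %.3f gf %.0f F %s'%(s['t'],s['tcp_pos'].round(4),phi,np.degrees(np.arccos(-M[2,2])),s['finger_gap'],s['gripper_force'],s['force'].round(1)))
    for w in wps:
        d=M.T@(np.array(w[:3])-s['tcp_pos']); print('  ',d.round(4),'rot',(Ro.from_euler('z',w[3],degrees=True)*Ro.from_rotvec([np.pi,0,0])).as_matrix().shape and (r.inv()*Ro.from_euler('z',w[3],degrees=True)*Ro.from_rotvec([np.pi,0,0])).as_rotvec(degrees=True).round(2))
E
python3 -c "
from h import *
go((.595,-.099,.1,-12.6),(.595,-.099,-.004,-12.6))"
```

```text
t 1.1 tcp [ 0.4423 -0.2725  0.1859] phi -12.4 tilt 0.03 gap 0.999 gf 0 F [ 0.9 -0.6 -0.4]
   [ 0.1118 -0.2023  0.0859] rot [-0.02  0.02  0.17]
   [ 0.1118 -0.2023  0.1899] rot [-0.02  0.02  0.17]
```

Request:
step_arm(
  commands=[0.02, -0.036, 0.015, 0, 0, 0, 0.042, -0.076, 0.03, 0, 0, 0, 0.064, -0.116, 0.05, 0, 0, 0, 0.084, -0.152, 0.065, 0, 0, 0, 0.102, -0.184, 0.08, 0, 0, 0, 0.112, -0.202, 0.095, 0, 0, 0, 0.112, -0.202, 0.115, 0, 0, 0, 0.112, -0.202, 0.135, 0, 0, 0, 0.112, -0.202, 0.145, 0, 0, 0, 0.112, -0.202, 0.15, 0, 0, 0],
)

```text
t: 2.1
tcp_pos: [0.5931, -0.1006, 0.035]
tool_rot: [0.994, -0.107, -0.001, -0.0]
force: [-0.7, -0.0, 0.1]
finger_gap: 1.006
gripper_force: 0.0
```

```bash
python3 -c "
from h import *
go((.595,-.099,-.004,-12.6))
s=snap('scene','s1');c=s['pixels'][150:270,150:310];cv2.imwrite('pics/s1c.png',cv2.convertScaleAbs(cv2.resize(c,(800,600),interpolation=cv2.INTER_CUBIC),alpha=1.5))"
```

```text
t 2.1 tcp [ 0.5931 -0.1006  0.035 ] phi -12.3 tilt 0.14 gap 1.006 gf 0 F [-0.7 -0.   0.1]
   [ 0.0016 -0.002   0.039 ] rot [-0.02  0.14  0.28]
```

View pics/s1c.png

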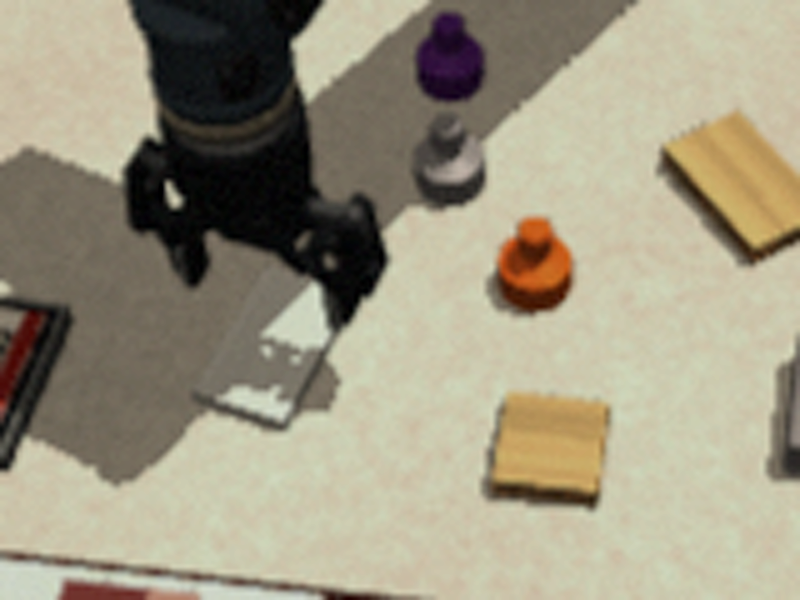

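The open fingers straddle the plate: the tips are at about (190,275) and (345,315) in the crop, and the plate lies between them. I'll go down.

Request:
step_arm(
  commands=[0.001, -0.002, 0.008, 0, 0, 0, 0.001, -0.002, 0.016, 0, 0, 0, 0.001, -0.002, 0.024, 0, 0, 0, 0.001, -0.002, 0.03, 0, 0, 0, 0.001, -0.002, 0.034, 0, 0, 0, 0.001, -0.002, 0.036, 0, 0, 0, 0.001, -0.002, 0.038, 0, 0, 0, 0.001, -0.002, 0.038, 0, 0, 0, 0.001, -0.002, 0.038, 0, 0, 0, 0.001, -0.002, 0.038, 0, 0, 0],
)

```text
t: 3.15
tcp_pos: [0.5956, -0.0992, -0.0014]
tool_rot: [0.994, -0.107, 0.0, 0.0]
force: [-0.1, 0.9, -0.0]
finger_gap: 0.996
gripper_force: 0.0
```

Request:
step_arm(
  commands=[0, 0, 0, 0, 0, 0, 0, 0, 0, 0, 0, 0, 0, 0, 0, 0, 0, 0, 0, 0, 0, 0, 0, 0, 0, 0, 0, 0, 0, 0, 0, 0, 0, 0, 0, 0, 0, 0, 0, 0, 0, 0, 0, 0, 0, 0, 0, 0, 0, 0, 0, 0, 0, 0, 0, 0, 0, 0, 0, 0],
  jaw=0,
  grip_force=60,
)

```text
t: 4.15
tcp_pos: [0.5957, -0.0993, -0.001]
tool_rot: [0.994, -0.107, 0.0, 0.0]
force: [-1.1, -0.1, 5.6]
finger_gap: 0.681
gripper_force: 65.0
```

```bash
python3 -c "
from h import *
go((.595,-.099,.12,-12.6),(.576,.38,.12,-2),(.576,.38,.02,-2))"
```

```text
t 4.2 tcp [ 0.5957 -0.0993 -0.001 ] phi -12.3 tilt 0.06 gap 0.681 gf 65 F [-1.1 -0.1  5.6]
   [-7.00e-04 -1.00e-04 -1.21e-01] rot [ 0.01 -0.06  0.28]
   [-0.1215 -0.464  -0.1212] rot [ 1.000e-02 -6.000e-02 -1.032e+01]
   [-0.1216 -0.464  -0.0212] rot [ 1.000e-02 -6.000e-02 -1.032e+01]
```

Request:
step_arm(
  commands=[0, 0, -0.01, 0, 0, 0, 0, 0, -0.035, 0, 0, 0, 0, 0, -0.07, 0, 0, 0, 0, 0, -0.1, 0, 0, 0, -0.008, -0.029, -0.12, 0, 0, -1, -0.019, -0.072, -0.12, 0, 0, -2, -0.031, -0.119, -0.12, 0, 0, -4, -0.043, -0.165, -0.12, 0, 0, -6, -0.055, -0.212, -0.12, 0, 0, -8, -0.068, -0.258, -0.12, 0, 0, -10],
)

```text
t: 5.15
tcp_pos: [0.5833, 0.1693, 0.1183]
tool_rot: [1.0, -0.02, -0.0, 0.0]
force: [1.0, 0.9, -1.9]
finger_gap: 0.684
gripper_force: 64.8
```

```bash
python3 -c "
from h import *
go((.576,.38,.12,-2),(.576,.38,.02,-2))"
```

```text
t 5.2 tcp [0.5833 0.1693 0.1183] phi -2.2 tilt 0.03 gap 0.684 gf 65 F [ 1.   0.9 -1.9]
   [-0.0156 -0.2103 -0.0017] rot [ 0.    0.03 -0.24]
   [-0.0155 -0.2103  0.0983] rot [ 0.    0.03 -0.24]
```

Request:
step_arm(
  commands=[-0.003, -0.045, 0, 0, 0, 0, -0.007, -0.09, 0, 0, 0, 0, -0.01, -0.135, 0, 0, 0, 0, -0.013, -0.175, 0, 0, 0, 0, -0.015, -0.2, 0.01, 0, 0, 0, -0.015, -0.21, 0.03, 0, 0, 0, -0.015, -0.21, 0.05, 0, 0, 0, -0.015, -0.21, 0.07, 0, 0, 0, -0.015, -0.21, 0.085, 0, 0, 0, -0.015, -0.21, 0.09, 0, 0, 0],
)

```text
t: 6.15
tcp_pos: [0.5758, 0.3771, 0.026]
tool_rot: [1.0, -0.02, -0.002, 0.001]
force: [0.1, 0.6, -1.2]
finger_gap: 0.676
gripper_force: 64.8
```

```bash
python3 -c "
from h import *
go((.576,.38,.002,-2))
for n in('top','scene'):s=snap(n,n+'2')
c=load('top2')['pixels'][118:208,70:190];cv2.imwrite('pics/t2.png',cv2.convertScaleAbs(cv2.resize(c,(800,600),interpolation=cv2.INTER_CUBIC),alpha=1.5))
c=load('scene2')['pixels'][165:255,320:440];cv2.imwrite('pics/s2.png',cv2.convertScaleAbs(cv2.resize(c,(800,600),interpolation=cv2.INTER_CUBIC),alpha=1.5))"
```

```text
t 6.2 tcp [0.5758 0.3771 0.026 ] phi -2.3 tilt 0.26 gap 0.676 gf 65 F [ 0.1  0.6 -1.2]
   [ 0.0001 -0.003   0.024 ] rot [ 0.11  0.23 -0.32]
```

View pics/s2.png

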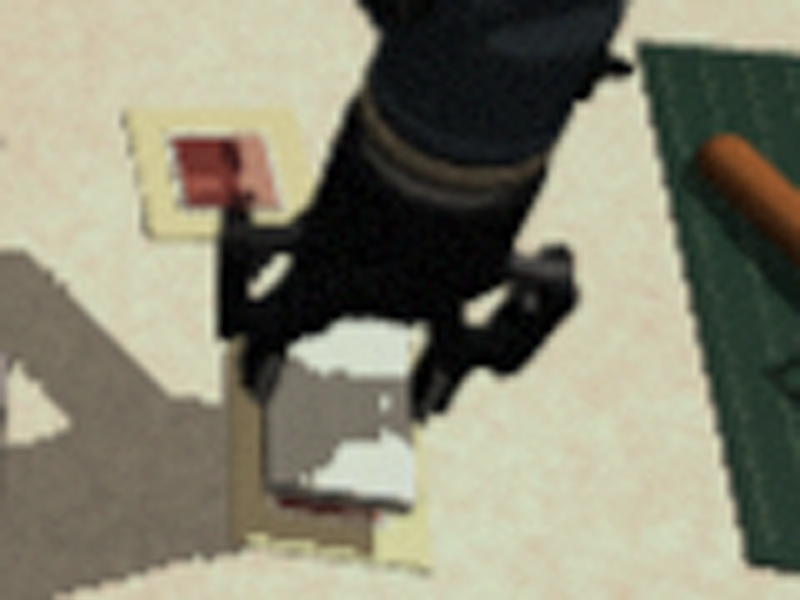

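The plate hangs level over the card: its front edge is at about (265–410,505) in the crop, and the card's front edge at about (240–430,560).

Request:
step_arm(
  commands=[0, -0.001, 0.006, 0, 0, 0, 0, -0.001, 0.012, 0, 0, 0, 0, -0.001, 0.017, 0, 0, 0, 0, -0.001, 0.021, 0, 0, 0, 0, -0.001, 0.024, 0, 0, 0, 0, -0.001, 0.026, 0, 0, 0, 0, -0.001, 0.027, 0, 0, 0, 0, -0.001, 0.027, 0, 0, 0, 0, -0.001, 0.027, 0, 0, 0, 0, -0.001, 0.027, 0, 0, 0],
)

```text
t: 7.25
tcp_pos: [0.5777, 0.3789, 0.0015]
tool_rot: [1.0, -0.02, 0.0, -0.0]
force: [0.7, -0.3, -2.6]
finger_gap: 0.681
gripper_force: 64.9
```

Request:
step_arm(
  commands=[0, 0, 0, 0, 0, 0, 0, 0, 0, 0, 0, 0, 0, 0, 0, 0, 0, 0, 0, 0, 0, 0, 0, 0, 0, 0, 0, 0, 0, 0, 0, 0, -0.01, 0, 0, 0, 0, 0, -0.03, 0, 0, 0, 0, 0, -0.06, 0, 0, 0, 0, 0, -0.09, 0, 0, 0, 0, 0, -0.12, 0, 0, 0],
  jaw=100,
)

```text
t: 8.25
tcp_pos: [0.5775, 0.3789, 0.1232]
tool_rot: [1.0, -0.02, 0.0, -0.0]
force: [-0.2, 0.5, -0.0]
finger_gap: 0.996
gripper_force: 0.0
```

```bash
python3 -c "
from h import *
go((.44,.169,.1,39.3),(.44,.169,0,39.3))"
```

```text
t 8.2 tcp [0.5775 0.3789 0.1232] phi -2.3 tilt 0.03 gap 0.996 gf 0 F [-0.2  0.5 -0. ]
   [-0.1289  0.2152  0.0231] rot [-0.000e+00 -3.000e-02 -4.162e+01]
   [-0.1289  0.2153  0.1231] rot [-0.000e+00 -3.000e-02 -4.162e+01]
```

Request:
step_arm(
  commands=[-0.01, 0.017, 0, 0, 0, -5, -0.028, 0.047, 0, 0, 0, -10, -0.048, 0.08, 0, 0, 0, -15, -0.068, 0.114, 0, 0, 0, -20, -0.088, 0.147, 0.01, 0, 0, -25, -0.106, 0.177, 0.02, 0, 0, -31, -0.12, 0.2, 0.03, 0, 0, -36, -0.129, 0.215, 0.045, 0, 0, -41.6, -0.129, 0.215, 0.06, 0, 0, -41.6, -0.129, 0.215, 0.075, 0, 0, -41.6],
)

```text
t: 9.25
tcp_pos: [0.4404, 0.1687, 0.0468]
tool_rot: [0.942, 0.336, 0.001, 0.0]
force: [0.6, 0.4, -1.6]
finger_gap: 0.998
gripper_force: 0.0
```

```bash
python3 -c "
from h import *
go((.44,.169,0,39.3))
for n in('top','scene'):s=snap(n,n+'3')
c=load('top3')['pixels'][118:208,70:190];cv2.imwrite('pics/t3.png',cv2.convertScaleAbs(cv2.resize(c,(800,600),interpolation=cv2.INTER_CUBIC),alpha=1.5))"
```

```text
t 9.2 tcp [0.4404 0.1687 0.0468] phi 39.2 tilt 0.10 gap 0.998 gf 0 F [ 0.6  0.4 -1.6]
   [-0.0002 -0.0005  0.0468] rot [ 0.05 -0.08 -0.08]
```

View pics/t3.png

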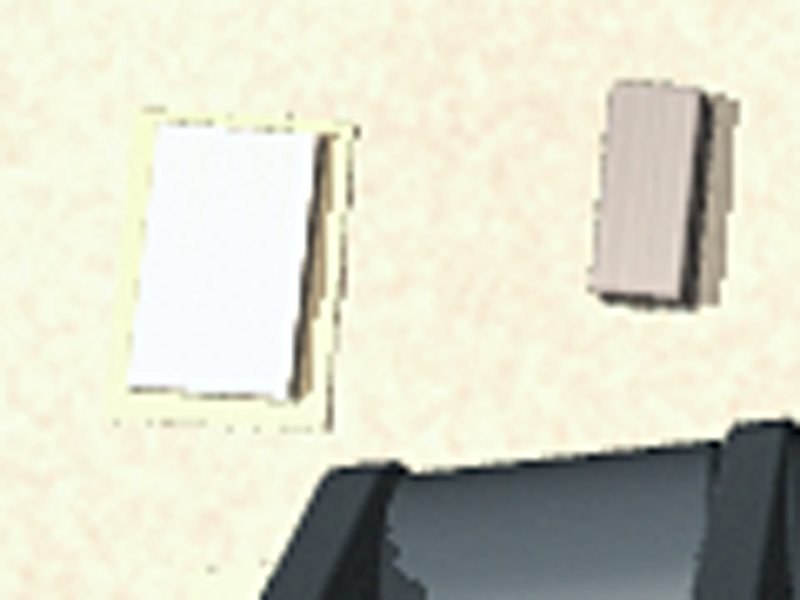

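Run:
```python
from h import *
s=load('top3')
for z,c in((.014,[(158,125),(317,132),(293,398),(131,386)]),(.002,[(143,107),(357,130),(330,428),(115,422)])):
    P=np.array([px2w(s,70+(a+.5)*.15-.5,118+(b+.5)*.15-.5,z)[:2] for a,b in c]);e=P-np.roll(P,-1,0)
    print(P.mean(0).round(4),np.degrees(np.arctan2(*(e[1]-e[3])[::-1])),np.degrees(np.arctan2(*(e[0]-e[2])[::-1])))
```

```text
[0.5779 0.3788] -2.379914840991225 87.69336981350261
[0.5757 0.3786] -2.0064092336601695 87.16358779481968
```

Request:
step_arm(
  commands=[0, 0, 0.01, 0, 0, 0, 0, 0, 0.02, 0, 0, 0, 0, 0, 0.03, 0, 0, 0, 0, 0, 0.038, 0, 0, 0, 0, 0, 0.043, 0, 0, 0, 0, 0, 0.045, 0, 0, 0, 0, 0, 0.045, 0, 0, 0, 0, 0, 0.045, 0, 0, 0, 0, 0, 0.045, 0, 0, 0, 0, 0, 0.045, 0, 0, 0],
)

```text
t: 10.35
tcp_pos: [0.4402, 0.1693, 0.0016]
tool_rot: [0.942, 0.336, 0.0, 0.0]
force: [0.5, -0.0, -0.4]
finger_gap: 0.999
gripper_force: 0.0
```

Request:
step_arm(
  commands=[0, 0, 0, 0, 0, 0, 0, 0, 0, 0, 0, 0, 0, 0, 0, 0, 0, 0, 0, 0, 0, 0, 0, 0, 0, 0, 0, 0, 0, 0, 0, 0, 0, 0, 0, 0, 0, 0, 0, 0, 0, 0, 0, 0, 0, 0, 0, 0, 0, 0, 0, 0, 0, 0, 0, 0, 0, 0, 0, 0],
  jaw=0,
  grip_force=40,
)

```text
t: 11.35
tcp_pos: [0.44, 0.1693, 0.0017]
tool_rot: [0.942, 0.336, 0.0, 0.0]
force: [-0.7, 0.2, 5.8]
finger_gap: 0.697
gripper_force: 43.2
```

```bash
python3 -c "
from h import *
go((.576,.381,.1,-2),(.576,.381,.045,-2))"
```

```text
t 11.3 tcp [0.44   0.1693 0.0017] phi 39.3 tilt 0.02 gap 0.697 gf 43 F [-0.7  0.2  5.8]
   [ 0.2393 -0.0778 -0.0982] rot [ 0.000e+00 -2.000e-02  4.127e+01]
   [ 0.2393 -0.0778 -0.0432] rot [ 0.000e+00 -2.000e-02  4.127e+01]
```

Request:
step_arm(
  commands=[0, 0, -0.01, 0, 0, 0, 0, 0, -0.035, 0, 0, 0, 0, 0, -0.06, 0, 0, 0, 0.02, -0.006, -0.07, 0, 0, 6, 0.056, -0.018, -0.07, 0, 0, 14, 0.098, -0.031, -0.07, 0, 0, 21, 0.14, -0.045, -0.07, 0, 0, 28, 0.18, -0.058, -0.07, 0, 0, 35, 0.216, -0.069, -0.07, 0, 0, 41, 0.238, -0.076, -0.07, 0, 0, 41.3],
)

```text
t: 12.35
tcp_pos: [0.5773, 0.3814, 0.0717]
tool_rot: [1.0, -0.018, 0.001, -0.001]
force: [-0.2, 0.0, -0.1]
finger_gap: 0.688
gripper_force: 43.6
```

```bash
python3 -c "
from h import *
go((.576,.379,.0157,-2))"
```

```text
t 12.3 tcp [0.5773 0.3814 0.0717] phi -2.0 tilt 0.13 gap 0.688 gf 44 F [-0.2  0.  -0.1]
   [-0.0013  0.0025  0.056 ] rot [-0.07 -0.11 -0.04]
```

Request:
step_arm(
  commands=[-0.001, 0.001, 0.01, 0, 0, 0, -0.001, 0.001, 0.022, 0, 0, 0, -0.001, 0.001, 0.034, 0, 0, 0, -0.001, 0.001, 0.043, 0, 0, 0, -0.001, 0.001, 0.049, 0, 0, 0, -0.001, 0.001, 0.053, 0, 0, 0, -0.001, 0.001, 0.055, 0, 0, 0, -0.001, 0.001, 0.055, 0, 0, 0, -0.001, 0.001, 0.055, 0, 0, 0, -0.001, 0.001, 0.055, 0, 0, 0],
)

```text
t: 13.35
tcp_pos: [0.5753, 0.378, 0.0168]
tool_rot: [1.0, -0.018, 0.0, -0.0]
force: [-0.2, -0.1, -0.7]
finger_gap: 0.693
gripper_force: 43.6
```

Request:
step_arm(
  commands=[0, 0, 0, 0, 0, 0, 0, 0, 0, 0, 0, 0, 0, 0, 0, 0, 0, 0, 0, 0, 0, 0, 0, 0, 0, 0, 0, 0, 0, 0, 0, 0, -0.01, 0, 0, 0, 0, 0, -0.03, 0, 0, 0, 0, 0, -0.06, 0, 0, 0, 0, 0, -0.085, 0, 0, 0, 0, 0, -0.1, 0, 0, 0],
  jaw=100,
)

```text
t: 14.35
tcp_pos: [0.5762, 0.3784, 0.1195]
tool_rot: [1.0, -0.018, 0.002, -0.001]
force: [0.4, 0.1, 0.3]
finger_gap: 1.0
gripper_force: 0.0
```

```bash
python3 -c "
from h import *
go((.6045,.2215,.1,-4.2),(.6045,.2215,.001,-4.2))"
```

```text
t 14.3 tcp [0.5762 0.3784 0.1195] phi -2.0 tilt 0.25 gap 1.000 gf 0 F [0.4 0.1 0.3]
   [0.0337 0.1559 0.0194] rot [-0.11 -0.22  2.18]
   [0.0333 0.156  0.1184] rot [-0.11 -0.22  2.18]
```

Request:
step_arm(
  commands=[0.005, 0.025, 0, 0, 0, 1, 0.012, 0.06, 0, 0, 0, 2.2, 0.021, 0.1, 0, 0, 0, 2.2, 0.028, 0.135, 0, 0, 0, 2.2, 0.033, 0.156, 0.01, 0, 0, 2.2, 0.033, 0.156, 0.025, 0, 0, 2.2, 0.033, 0.156, 0.04, 0, 0, 2.2, 0.033, 0.156, 0.05, 0, 0, 2.2, 0.033, 0.156, 0.05, 0, 0, 2.2, 0.033, 0.156, 0.05, 0, 0, 2.2],
)

```text
t: 15.35
tcp_pos: [0.602, 0.2218, 0.0658]
tool_rot: [0.999, -0.036, -0.0, 0.0]
force: [-0.2, 1.3, -0.3]
finger_gap: 1.002
gripper_force: 0.0
```

```bash
python3 -c "
from h import *
go((.6045,.2215,.001,-4.2))
for n in('top','scene'):s=snap(n,n+'4')
a=load('top4')['pixels'][118:208,70:190];c=load('scene4')['pixels'][165:285,280:440]
cv2.imwrite('pics/x4.png',cv2.convertScaleAbs(np.hstack([cv2.resize(x,(400,300),interpolation=cv2.INTER_CUBIC) for x in(a,c)]),alpha=1.5))"
```

```text
t 15.3 tcp [0.602  0.2218 0.0658] phi -4.1 tilt 0.05 gap 1.002 gf 0 F [-0.2  1.3 -0.3]
   [0.0026 0.0002 0.0648] rot [0.01 0.05 0.08]
```

View pics/x4.png

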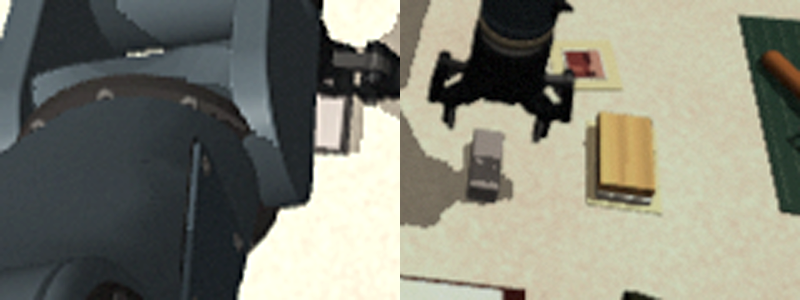

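The board lies squarely on the plate (right half, about 600–655, 115–195), and the open fingers straddle the bar at (485,165).

Request:
step_arm(
  commands=[0.002, 0, 0.012, 0, 0, 0, 0.002, 0, 0.026, 0, 0, 0, 0.002, 0, 0.04, 0, 0, 0, 0.002, 0, 0.052, 0, 0, 0, 0.002, 0, 0.06, 0, 0, 0, 0.002, 0, 0.064, 0, 0, 0, 0.002, 0, 0.064, 0, 0, 0, 0.002, 0, 0.064, 0, 0, 0, 0.002, 0, 0.064, 0, 0, 0, 0.002, 0, 0.064, 0, 0, 0],
)

```text
t: 16.45
tcp_pos: [0.6049, 0.2207, 0.003]
tool_rot: [0.999, -0.037, 0.001, -0.0]
force: [-0.3, -0.8, -0.2]
finger_gap: 1.0
gripper_force: 0.0
```

Request:
step_arm(
  commands=[0, 0, 0, 0, 0, 0, 0, 0, 0, 0, 0, 0, 0, 0, 0, 0, 0, 0, 0, 0, 0, 0, 0, 0, 0, 0, 0, 0, 0, 0, 0, 0, 0, 0, 0, 0, 0, 0, 0, 0, 0, 0, 0, 0, 0, 0, 0, 0, 0, 0, 0, 0, 0, 0, 0, 0, 0, 0, 0, 0],
  jaw=0,
  grip_force=90,
)

```text
t: 17.45
tcp_pos: [0.6048, 0.2209, 0.0028]
tool_rot: [0.999, -0.037, 0.0, -0.0]
force: [0.3, -0.0, 5.3]
finger_gap: 0.38
gripper_force: 91.0
```

```bash
python3 -c "
from h import *
go((.576,.379,.1,-2),(.576,.379,.033,-2))"
```

```text
t 17.4 tcp [0.6048 0.2209 0.0028] phi -4.2 tilt 0.05 gap 0.380 gf 91 F [ 0.3 -0.   5.3]
   [-0.0403 -0.1556 -0.0971] rot [-0.03 -0.05 -2.22]
   [-0.0403 -0.1556 -0.0301] rot [-0.03 -0.05 -2.22]
```

Request:
step_arm(
  commands=[0, 0, -0.008, 0, 0, 0, 0, 0, -0.025, 0, 0, 0, 0, 0, -0.05, 0, 0, 0, 0, 0, -0.072, 0, 0, 0, -0.003, -0.01, -0.085, 0, 0, 0, -0.008, -0.03, -0.09, 0, 0, 0, -0.014, -0.055, -0.09, 0, 0, -1, -0.021, -0.082, -0.09, 0, 0, -2, -0.028, -0.109, -0.09, 0, 0, -2.2, -0.034, -0.132, -0.09, 0, 0, -2.2],
)

```text
t: 18.45
tcp_pos: [0.5786, 0.3566, 0.092]
tool_rot: [1.0, -0.017, -0.001, 0.0]
force: [-0.4, -0.4, -5.2]
finger_gap: 0.384
gripper_force: 90.0
```

Request:
step_arm(
  commands=[-0.004, -0.016, 0, 0, 0, 0, -0.006, -0.022, 0, 0, 0, 0, -0.006, -0.023, 0.003, 0, 0, 0, -0.006, -0.023, 0.01, 0, 0, 0, -0.006, -0.023, 0.02, 0, 0, 0, -0.006, -0.023, 0.03, 0, 0, 0, -0.006, -0.023, 0.038, 0, 0, 0, -0.006, -0.023, 0.042, 0, 0, 0, -0.006, -0.023, 0.044, 0, 0, 0, -0.006, -0.023, 0.044, 0, 0, 0],
)

```text
t: 19.45
tcp_pos: [0.5751, 0.3778, 0.048]
tool_rot: [1.0, -0.018, -0.0, 0.0]
force: [-0.1, 0.7, -5.8]
finger_gap: 0.383
gripper_force: 90.0
```

```bash
python3 -c "
from h import *
go((.576,.379,.0348,-2))
s=snap('scene','s5');c=s['pixels'][180:255,350:450];cv2.imwrite('pics/s5c.png',cv2.convertScaleAbs(cv2.resize(c,(800,600),interpolation=cv2.INTER_CUBIC),alpha=1.5))"
```

```text
t 19.4 tcp [0.5751 0.3778 0.048 ] phi -2.0 tilt 0.02 gap 0.383 gf 90 F [-0.1  0.7 -5.8]
   [ 0.0009 -0.0012  0.0132] rot [ 0.01  0.02 -0.03]
```

View pics/s5c.png

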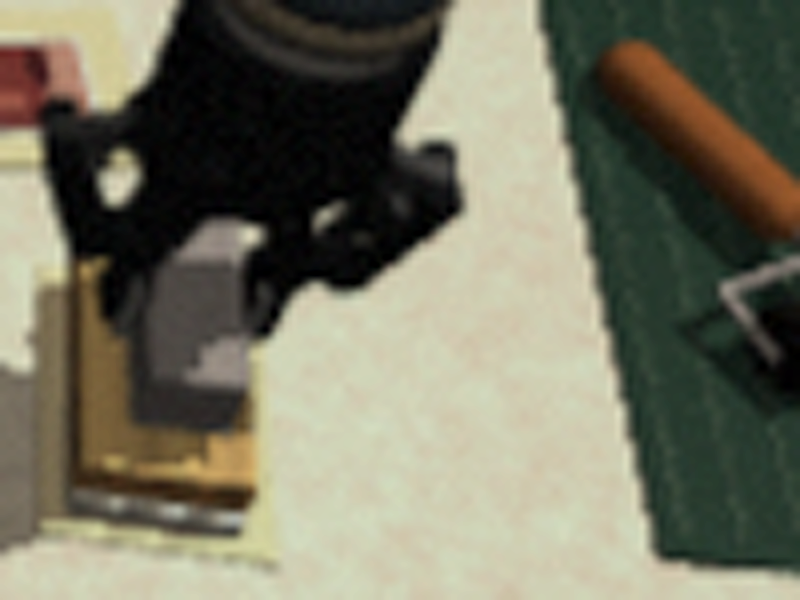

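The bar hangs level over the board, its front bottom edge at about (188,425) in the crop and the board's at (165,490). I'll lower it gently.

Request:
step_arm(
  commands=[0.001, -0.001, 0.003, 0, 0, 0, 0.001, -0.001, 0.006, 0, 0, 0, 0.001, -0.001, 0.008, 0, 0, 0, 0.001, -0.001, 0.01, 0, 0, 0, 0.001, -0.001, 0.011, 0, 0, 0, 0.001, -0.001, 0.012, 0, 0, 0, 0.001, -0.001, 0.013, 0, 0, 0, 0.001, -0.001, 0.013, 0, 0, 0, 0.001, -0.001, 0.013, 0, 0, 0, 0.001, -0.001, 0.013, 0, 0, 0],
)

```text
t: 20.5
tcp_pos: [0.5762, 0.379, 0.0354]
tool_rot: [1.0, -0.018, 0.0, -0.0]
force: [0.3, 0.0, -4.7]
finger_gap: 0.385
gripper_force: 90.0
```

```bash
python3 -c "
from h import *
go((.576,.379,.0348,-2))"
```

```text
t 20.5 tcp [0.5762 0.379  0.0354] phi -2.0 tilt 0.01 gap 0.385 gf 90 F [ 0.3  0.  -4.7]
   [-0.0002 -0.      0.0006] rot [-0.01 -0.01 -0.02]
```

Request:
step_arm(
  commands=[0, 0, 0.001, 0, 0, 0, 0, 0, 0.001, 0, 0, 0, 0, 0, 0.001, 0, 0, 0, 0, 0, 0.001, 0, 0, 0, 0, 0, 0.001, 0, 0, 0, 0, 0, 0.001, 0, 0, 0, 0, 0, 0.001, 0, 0, 0, 0, 0, 0.001, 0, 0, 0, 0, 0, 0.001, 0, 0, 0, 0, 0, 0.001, 0, 0, 0],
)

```text
t: 21.5
tcp_pos: [0.5764, 0.379, 0.0348]
tool_rot: [1.0, -0.018, 0.0, -0.0]
force: [-2.0, -0.3, 4.5]
finger_gap: 0.385
gripper_force: 91.0
```

Request:
step_arm(
  commands=[0, 0, 0, 0, 0, 0, 0, 0, 0, 0, 0, 0, 0, 0, 0, 0, 0, 0, 0, 0, 0, 0, 0, 0, 0, 0, 0, 0, 0, 0, 0, 0, 0, 0, 0, 0, 0, 0, -0.015, 0, 0, 0, 0, 0, -0.04, 0, 0, 0, 0, 0, -0.07, 0, 0, 0, 0, 0, -0.09, 0, 0, 0],
  jaw=100,
)

```text
t: 22.5
tcp_pos: [0.5772, 0.3794, 0.1277]
tool_rot: [1.0, -0.018, 0.002, -0.001]
force: [0.4, -0.2, -0.1]
finger_gap: 0.996
gripper_force: 0.0
```

```bash
python3 -c "
from h import *
go((.6475,.072,.12,-0.3),(.6475,.072,.0,-0.3))"
```

```text
t 22.5 tcp [0.5772 0.3794 0.1277] phi -2.0 tilt 0.22 gap 0.996 gf 0 F [ 0.4 -0.2 -0.1]
   [0.081  0.3048 0.0075] rot [-0.09 -0.2  -1.71]
   [0.0806 0.305  0.1275] rot [-0.09 -0.2  -1.71]
```

Request:
step_arm(
  commands=[0.006, 0.02, 0, 0, 0, 0, 0.016, 0.06, 0, 0, 0, 0, 0.028, 0.105, 0, 0, 0, 0, 0.04, 0.15, 0, 0, 0, 0, 0.052, 0.195, 0, 0, 0, -1.7, 0.064, 0.24, 0.01, 0, 0, -1.7, 0.075, 0.28, 0.025, 0, 0, -1.7, 0.081, 0.305, 0.045, 0, 0, -1.7, 0.081, 0.305, 0.065, 0, 0, -1.7, 0.081, 0.305, 0.08, 0, 0, -1.7],
)

```text
t: 23.5
tcp_pos: [0.6467, 0.0699, 0.0443]
tool_rot: [1.0, -0.004, 0.0, -0.0]
force: [-0.2, 0.7, 0.1]
finger_gap: 1.004
gripper_force: 0.0
```

```bash
python3 -c "
from h import *
go((.6475,.072,.0015,-0.3))
for n in('top','scene'):s=snap(n,n+'6')
a=load('top6')['pixels'][118:208,70:190];c=load('scene6')['pixels'][165:285,230:390]
cv2.imwrite('pics/x6.png',cv2.convertScaleAbs(np.hstack([cv2.resize(x,(400,300),interpolation=cv2.INTER_CUBIC) for x in(a,c)]),alpha=1.5))"
```

```text
t 23.5 tcp [0.6467 0.0699 0.0443] phi -0.5 tilt 0.03 gap 1.004 gf 0 F [-0.2  0.7  0.1]
   [ 0.0008 -0.0021  0.0428] rot [-0.01 -0.02 -0.15]
```

View pics/x6.png

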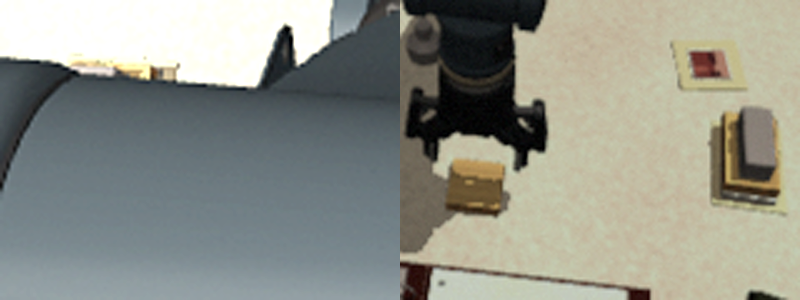

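The bar stands on the stack (right half, about 757,140), and the fingers straddle the square board at (475,185).

Request:
step_arm(
  commands=[0.001, -0.001, 0.01, 0, 0, 0, 0.001, -0.002, 0.02, 0, 0, 0, 0.001, -0.002, 0.03, 0, 0, 0, 0.001, -0.002, 0.037, 0, 0, 0, 0.001, -0.002, 0.042, 0, 0, 0, 0.001, -0.002, 0.043, 0, 0, 0, 0.001, -0.002, 0.043, 0, 0, 0, 0.001, -0.002, 0.043, 0, 0, 0, 0.001, -0.002, 0.043, 0, 0, 0, 0.001, -0.002, 0.043, 0, 0, 0],
)

```text
t: 24.6
tcp_pos: [0.6476, 0.0732, 0.0017]
tool_rot: [1.0, -0.003, 0.0, 0.0]
force: [-0.1, 1.1, -0.2]
finger_gap: 0.997
gripper_force: 0.0
```

Request:
step_arm(
  commands=[0, 0, 0, 0, 0, 0, 0, 0, 0, 0, 0, 0, 0, 0, 0, 0, 0, 0, 0, 0, 0, 0, 0, 0, 0, 0, 0, 0, 0, 0, 0, 0, 0, 0, 0, 0, 0, 0, 0, 0, 0, 0, 0, 0, 0, 0, 0, 0, 0, 0, 0, 0, 0, 0, 0, 0, 0, 0, 0, 0],
  jaw=0,
  grip_force=40,
)

```text
t: 25.6
tcp_pos: [0.6477, 0.0732, 0.0018]
tool_rot: [1.0, -0.003, 0.0, 0.0]
force: [0.2, 0.4, 5.6]
finger_gap: 0.688
gripper_force: 44.7
```

```bash
python3 -c "
from h import *
go((.428,.3425,.1,6.3),(.428,.3425,.004,6.3))"
```

```text
t 25.6 tcp [0.6477 0.0732 0.0018] phi -0.3 tilt 0.05 gap 0.688 gf 45 F [0.2 0.4 5.6]
   [-0.2211 -0.2681 -0.0984] rot [ 0.01 -0.05 -6.62]
   [-0.2212 -0.2681 -0.0024] rot [ 0.01 -0.05 -6.62]
```

Request:
step_arm(
  commands=[0, 0, -0.01, 0, 0, 0, 0, 0, -0.04, 0, 0, 0, 0, 0, -0.08, 0, 0, 0, -0.013, -0.015, -0.11, 0, 0, 0, -0.036, -0.044, -0.12, 0, 0, -1, -0.064, -0.077, -0.12, 0, 0, -2, -0.093, -0.112, -0.12, 0, 0, -3, -0.122, -0.147, -0.12, 0, 0, -4, -0.15, -0.182, -0.12, 0, 0, -5, -0.178, -0.215, -0.12, 0, 0, -6.6],
)

```text
t: 26.6
tcp_pos: [0.4689, 0.2904, 0.1214]
tool_rot: [0.998, 0.055, -0.0, -0.0]
force: [0.9, -0.4, -1.5]
finger_gap: 0.687
gripper_force: 44.1
```

```bash
python3 -c "
from h import *
go((.428,.3425,.1,6.3),(.428,.3425,.0038,6.3))"
```

```text
t 26.6 tcp [0.4689 0.2904 0.1214] phi 6.3 tilt 0.03 gap 0.687 gf 44 F [ 0.9 -0.4 -1.5]
   [-0.0349 -0.0563  0.0214] rot [-0.01  0.03  0.03]
   [-0.0349 -0.0563  0.1176] rot [-0.01  0.03  0.03]
```

Request:
step_arm(
  commands=[-0.018, -0.03, 0, 0, 0, 0, -0.03, -0.05, 0, 0, 0, 0, -0.035, -0.057, 0.01, 0, 0, 0, -0.035, -0.057, 0.025, 0, 0, 0, -0.035, -0.057, 0.045, 0, 0, 0, -0.035, -0.057, 0.065, 0, 0, 0, -0.035, -0.057, 0.085, 0, 0, 0, -0.035, -0.057, 0.1, 0, 0, 0, -0.035, -0.057, 0.108, 0, 0, 0, -0.035, -0.057, 0.108, 0, 0, 0],
)

```text
t: 27.6
tcp_pos: [0.4291, 0.341, 0.0118]
tool_rot: [0.999, 0.054, -0.001, 0.001]
force: [-0.8, 0.3, -0.5]
finger_gap: 0.687
gripper_force: 44.1
```

```bash
python3 -c "
from h import *
go((.428,.3425,.0038,6.3))"
```

```text
t 27.6 tcp [0.4291 0.341  0.0118] phi 6.2 tilt 0.17 gap 0.687 gf 44 F [-0.8  0.3 -0.5]
   [-0.0009 -0.0016  0.008 ] rot [ 0.07  0.16 -0.07]
```

Request:
step_arm(
  commands=[-0.001, 0, 0.002, 0, 0, 0, -0.001, 0, 0.004, 0, 0, 0, -0.001, 0, 0.006, 0, 0, 0, -0.001, 0, 0.008, 0, 0, 0, -0.001, 0, 0.009, 0, 0, 0, -0.001, 0, 0.009, 0, 0, 0, -0.001, 0, 0.009, 0, 0, 0, -0.001, 0, 0.009, 0, 0, 0, -0.001, 0, 0.009, 0, 0, 0, -0.001, 0, 0.009, 0, 0, 0],
)

```text
t: 28.6
tcp_pos: [0.4285, 0.3419, 0.0043]
tool_rot: [0.998, 0.055, 0.0, -0.0]
force: [0.8, -0.1, -0.5]
finger_gap: 0.691
gripper_force: 44.1
```

Request:
step_arm(
  commands=[0, 0, 0, 0, 0, 0, 0, 0, 0, 0, 0, 0, 0, 0, 0, 0, 0, 0, 0, 0, 0, 0, 0, 0, 0, 0, 0, 0, 0, 0, 0, 0, -0.01, 0, 0, 0, 0, 0, -0.03, 0, 0, 0, 0, 0, -0.06, 0, 0, 0, 0, 0, -0.09, 0, 0, 0, 0, 0, -0.12, 0, 0, 0],
  jaw=100,
)

```text
t: 29.6
tcp_pos: [0.4283, 0.3418, 0.126]
tool_rot: [0.998, 0.055, 0.0, -0.0]
force: [0.6, -0.3, -0.5]
finger_gap: 0.999
gripper_force: 0.0
```

```bash
python3 -c "
from h import *
go((.45,-.018,.12,0),(.45,-.018,.029,0))"
```

```text
t 29.6 tcp [0.4283 0.3418 0.126 ] phi 6.3 tilt 0.00 gap 0.999 gf 0 F [ 0.6 -0.3 -0.5]
   [-0.0178  0.36    0.006 ] rot [-0.   -0.    6.28]
   [-0.0178  0.36    0.097 ] rot [-0.   -0.    6.28]
```

Request:
step_arm(
  commands=[-0.001, 0.02, 0, 0, 0, 0, -0.003, 0.06, 0, 0, 0, 1, -0.005, 0.105, 0, 0, 0, 2, -0.007, 0.15, 0, 0, 0, 3, -0.01, 0.195, 0, 0, 0, 4, -0.012, 0.24, 0, 0, 0, 5, -0.014, 0.285, 0, 0, 0, 6.3, -0.016, 0.325, 0, 0, 0, 6.3, -0.018, 0.35, 0, 0, 0, 6.3, -0.018, 0.36, 0, 0, 0, 6.3],
  jaw=60,
)

```text
t: 30.6
tcp_pos: [0.4505, -0.0202, 0.125]
tool_rot: [1.0, -0.002, 0.001, 0.0]
force: [-0.0, -0.7, 0.1]
finger_gap: 0.607
gripper_force: 0.0
```

Request:
step_arm(
  commands=[0, 0, 0.01, 0, 0, 0, 0, 0, 0.03, 0, 0, 0, 0, 0, 0.045, 0, 0, 0, 0, 0, 0.055, 0, 0, 0, 0, 0, 0.06, 0, 0, 0, 0, 0, 0.06, 0, 0, 0, 0, 0, 0.06, 0, 0, 0, 0, 0, 0.06, 0, 0, 0, 0, 0, 0.06, 0, 0, 0, 0, 0, 0.06, 0, 0, 0],
)

```text
t: 31.6
tcp_pos: [0.4503, -0.018, 0.0647]
tool_rot: [1.0, -0.0, 0.0, 0.0]
force: [0.1, -0.9, 0.5]
finger_gap: 0.599
gripper_force: 0.0
```

```bash
python3 -c "
from h import *
go((.45,-.018,.029,0))
for n in('top','scene'):s=snap(n,n+'7')
a=load('top7')['pixels'][118:238,75:235];c=load('scene7')['pixels'][120:240,180:340]
cv2.imwrite('pics/x7.png',cv2.convertScaleAbs(np.hstack([cv2.resize(x,(400,300),interpolation=cv2.INTER_CUBIC) for x in(a,c)]),alpha=1.5))"
```

```text
t 31.6 tcp [ 0.4503 -0.018   0.0647] phi -0.0 tilt 0.06 gap 0.599 gf 0 F [ 0.1 -0.9  0.5]
   [-0.0003 -0.      0.0357] rot [ 0.02 -0.05 -0.02]
```

View pics/x7.png

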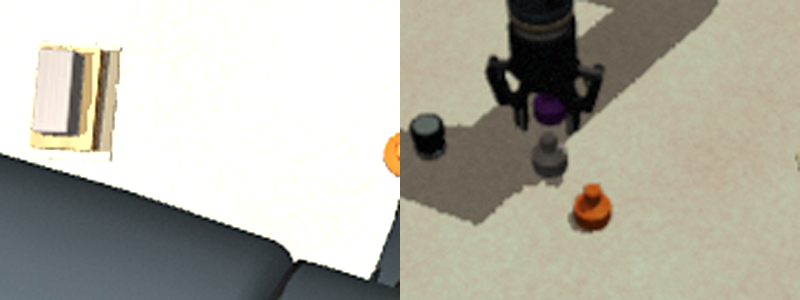

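The knob weight (550,155) is centred between the fingers at (522,125) and (575,125), and the bar sits square on its stack (left half, 55,90).

Request:
step_arm(
  commands=[0, 0, 0.008, 0, 0, 0, 0, 0, 0.016, 0, 0, 0, 0, 0, 0.024, 0, 0, 0, 0, 0, 0.03, 0, 0, 0, 0, 0, 0.034, 0, 0, 0, 0, 0, 0.036, 0, 0, 0, 0, 0, 0.036, 0, 0, 0, 0, 0, 0.036, 0, 0, 0, 0, 0, 0.036, 0, 0, 0, 0, 0, 0.036, 0, 0, 0],
)

```text
t: 32.7
tcp_pos: [0.4502, -0.0179, 0.0286]
tool_rot: [1.0, -0.0, 0.0, 0.0]
force: [0.8, 0.5, 1.8]
finger_gap: 0.596
gripper_force: 0.0
```

Request:
step_arm(
  commands=[0, 0, 0, 0, 0, 0, 0, 0, 0, 0, 0, 0, 0, 0, 0, 0, 0, 0, 0, 0, 0, 0, 0, 0, 0, 0, 0, 0, 0, 0, 0, 0, 0, 0, 0, 0, 0, 0, 0, 0, 0, 0, 0, 0, 0, 0, 0, 0, 0, 0, 0, 0, 0, 0, 0, 0, 0, 0, 0, 0],
  jaw=0,
  grip_force=70,
)

```text
t: 33.7
tcp_pos: [0.4502, -0.0181, 0.0289]
tool_rot: [1.0, -0.0, 0.0, 0.0]
force: [-1.1, -0.4, 5.1]
finger_gap: 0.227
gripper_force: 68.0
```

```bash
python3 -c "
from h import *
go((.428,.3425,.12,0),(.428,.3425,.049,0))"
```

```text
t 33.7 tcp [ 0.4502 -0.0181  0.0289] phi -0.0 tilt 0.05 gap 0.227 gf 68 F [-1.1 -0.4  5.1]
   [-0.0222 -0.3606 -0.0913] rot [ 0.02 -0.04 -0.01]
   [-0.0222 -0.3606 -0.0203] rot [ 0.02 -0.04 -0.01]
```

Request:
step_arm(
  commands=[0, 0, -0.005, 0, 0, 0, 0, 0, -0.02, 0, 0, 0, 0, 0, -0.045, 0, 0, 0, 0, 0, -0.07, 0, 0, 0, 0, -0.005, -0.085, 0, 0, 0, -0.001, -0.018, -0.09, 0, 0, 0, -0.003, -0.04, -0.09, 0, 0, 0, -0.004, -0.068, -0.09, 0, 0, 0, -0.006, -0.098, -0.09, 0, 0, 0, -0.008, -0.128, -0.09, 0, 0, 0],
)

```text
t: 34.7
tcp_pos: [0.4405, 0.1118, 0.1175]
tool_rot: [1.0, -0.0, -0.001, -0.0]
force: [0.9, 0.5, -4.5]
finger_gap: 0.229
gripper_force: 68.2
```

Request:
step_arm(
  commands=[-0.002, -0.03, 0, 0, 0, 0, -0.004, -0.06, 0, 0, 0, 0, -0.006, -0.09, 0, 0, 0, 0, -0.007, -0.12, 0, 0, 0, 0, -0.009, -0.15, 0, 0, 0, 0, -0.011, -0.18, 0, 0, 0, 0, -0.013, -0.205, 0, 0, 0, 0, -0.014, -0.222, 0, 0, 0, 0, -0.014, -0.23, 0, 0, 0, 0, -0.014, -0.232, 0, 0, 0, 0],
)

```text
t: 35.7
tcp_pos: [0.4269, 0.3427, 0.1174]
tool_rot: [1.0, 0.001, -0.001, 0.0]
force: [0.3, 0.1, -4.5]
finger_gap: 0.233
gripper_force: 68.2
```

```bash
python3 -c "
from h import *
go((.428,.3425,.049,0))
for n in('top','scene'):s=snap(n,n+'8')
a=load('top8')['pixels'][118:238,75:235];c=load('scene8')['pixels'][140:230,310:430]
cv2.imwrite('pics/x8.png',cv2.convertScaleAbs(np.hstack([cv2.resize(x,(400,300),interpolation=cv2.INTER_CUBIC) for x in(a,c)]),alpha=1.5))"
```

```text
t 35.7 tcp [0.4269 0.3427 0.1174] phi 0.1 tilt 0.12 gap 0.233 gf 68 F [ 0.3  0.1 -4.5]
   [0.0013 0.0002 0.0684] rot [0.06 0.11 0.08]
```

View pics/x8.png

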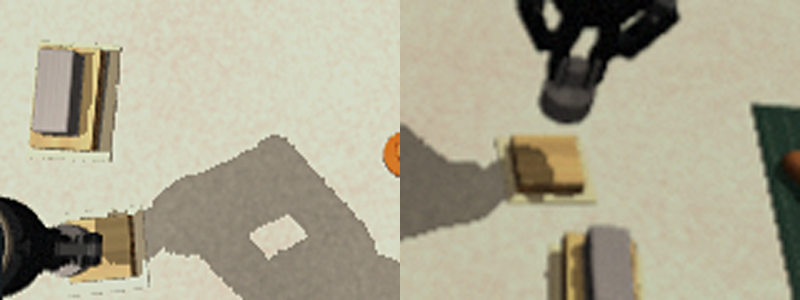

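The knob weight hangs (565,95) in line with the square board (545,165), which lies square on its card.

Request:
step_arm(
  commands=[0.001, 0, 0.005, 0, 0, 0, 0.001, 0, 0.015, 0, 0, 0, 0.001, 0, 0.027, 0, 0, 0, 0.001, 0, 0.039, 0, 0, 0, 0.001, 0, 0.049, 0, 0, 0, 0.001, 0, 0.055, 0, 0, 0, 0.001, 0, 0.059, 0, 0, 0, 0.001, 0, 0.061, 0, 0, 0, 0.001, 0, 0.061, 0, 0, 0, 0.001, 0, 0.061, 0, 0, 0],
)

```text
t: 36.8
tcp_pos: [0.4294, 0.3423, 0.0576]
tool_rot: [1.0, -0.0, 0.0, -0.0]
force: [-1.0, 0.1, -4.9]
finger_gap: 0.227
gripper_force: 68.2
```

```bash
python3 -c "
from h import *
go((.428,.3425,.049,0))
s=snap('scene','s9');c=s['pixels'][150:210,330:410];cv2.imwrite('pics/x9.png',cv2.convertScaleAbs(cv2.resize(c,(800,600),interpolation=cv2.INTER_CUBIC),alpha=1.5))"
```

```text
t 36.8 tcp [0.4294 0.3423 0.0576] phi -0.0 tilt 0.05 gap 0.227 gf 68 F [-1.   0.1 -4.9]
   [-0.0014 -0.0002  0.0086] rot [-0.02 -0.04 -0.01]
```

View pics/x9.png

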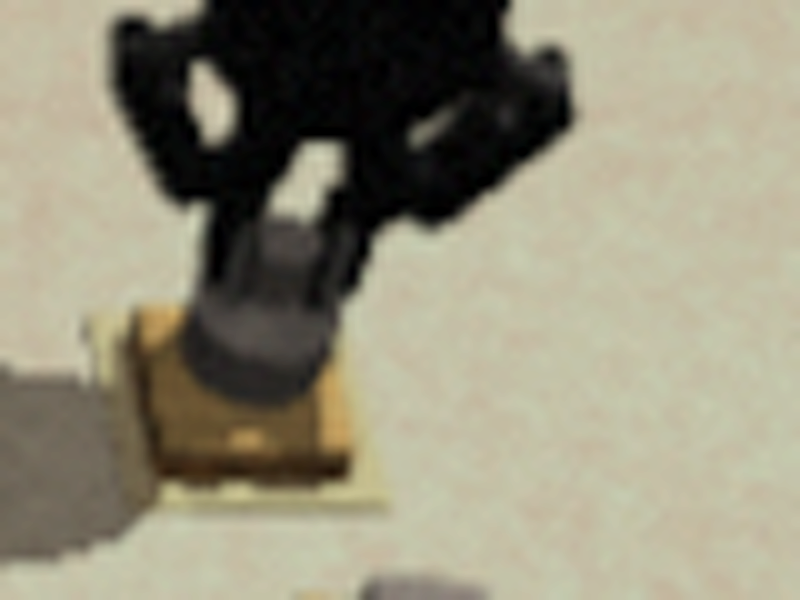

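The weight hangs upright just above the board, its body centred at about (260,345) in the crop.

Request:
step_arm(
  commands=[-0.001, 0, 0.002, 0, 0, 0, -0.001, 0, 0.004, 0, 0, 0, -0.001, 0, 0.006, 0, 0, 0, -0.001, 0, 0.007, 0, 0, 0, -0.001, 0, 0.008, 0, 0, 0, -0.001, 0, 0.009, 0, 0, 0, -0.001, 0, 0.009, 0, 0, 0, -0.001, 0, 0.009, 0, 0, 0, -0.001, 0, 0.009, 0, 0, 0, -0.001, 0, 0.009, 0, 0, 0],
)

```text
t: 37.85
tcp_pos: [0.4281, 0.3421, 0.0489]
tool_rot: [1.0, -0.0, 0.0, -0.0]
force: [-2.3, -2.5, 5.8]
finger_gap: 0.232
gripper_force: 70.1
```

```bash
python3 -c "
from h import *
go((.428,.3425,.049,0))"
```

```text
t 37.9 tcp [0.4281 0.3421 0.0489] phi -0.0 tilt 0.02 gap 0.232 gf 70 F [-2.3 -2.5  5.8]
   [-0.0001 -0.0004 -0.0001] rot [-0.01 -0.02 -0.01]
```

Request:
step_arm(
  commands=[0, 0, 0, 0, 0, 0, 0, 0, 0, 0, 0, 0, 0, 0, 0, 0, 0, 0, 0, 0, 0, 0, 0, 0, 0, 0, 0, 0, 0, 0, 0, 0, -0.01, 0, 0, 0, 0, 0, -0.03, 0, 0, 0, 0, 0, -0.06, 0, 0, 0, 0, 0, -0.1, 0, 0, 0, 0, 0, -0.14, 0, 0, 0],
  jaw=70,
)

```text
t: 38.85
tcp_pos: [0.4277, 0.3419, 0.19]
tool_rot: [1.0, -0.0, -0.0, 0.0]
force: [0.2, 0.6, 0.3]
finger_gap: 0.701
gripper_force: 0.0
```

Request:
step_arm(
  commands=[0.01, 0.03, 0, 0, 0, 0, 0.02, 0.07, 0, 0, 0, 0, 0.03, 0.11, 0, 0, 0, 0, 0.04, 0.15, 0, 0, 0, 0, 0.05, 0.19, 0, 0, 0, 0, 0.05, 0.23, 0, 0, 0, 0, 0.05, 0.27, 0, 0, 0, 0, 0.05, 0.31, 0, 0, 0, 0, 0.05, 0.34, 0, 0, 0, 0, 0.05, 0.36, 0, 0, 0],
)

```text
validation failed for argument at $.co...
```

```bash
python3 -c "
from h import *
go()
s=snap('top','t10');c=s['pixels'][125:245,75:235];cv2.imwrite('pics/x10.png',cv2.convertScaleAbs(cv2.resize(c,(800,600),interpolation=cv2.INTER_CUBIC),alpha=1.3))"
```

```text
t 38.9 tcp [0.4277 0.3419 0.19  ] phi -0.0 tilt 0.04 gap 0.701 gf 0 F [0.2 0.6 0.3]
```

View pics/x10.png

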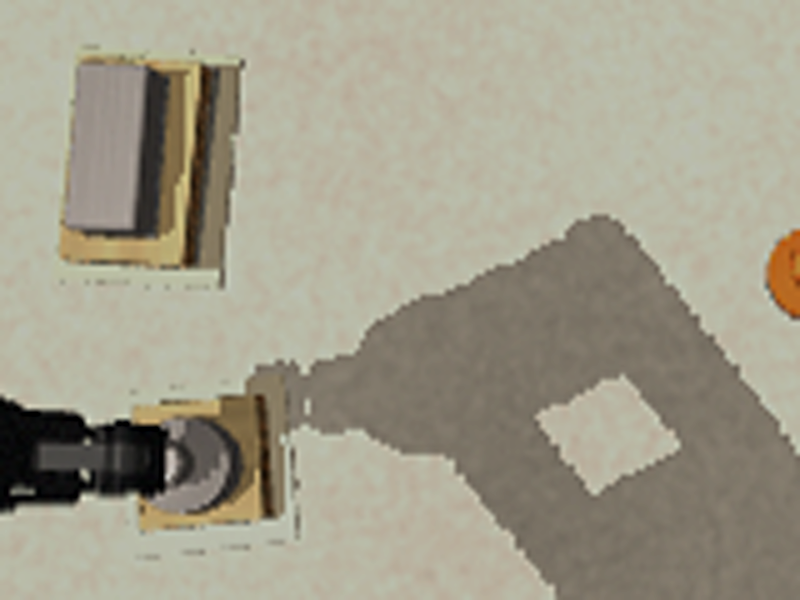

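Request:
step_arm(
  commands=[0.01, 0.03, 0, 0, 0, 0, 0.02, 0.07, 0, 0, 0, 0, 0.03, 0.11, 0, 0, 0, 0, 0.04, 0.15, 0, 0, 0, 0, 0.05, 0.19, 0, 0, 0, 0, 0.05, 0.23, 0, 0, 0, 0, 0.05, 0.27, 0, 0, 0, 0, 0.05, 0.31, 0, 0, 0, 0, 0.05, 0.34, 0, 0, 0, 0, 0.05, 0.36, 0, 0, 0, 0],
)

```text
t: 39.9
tcp_pos: [0.4781, -0.0201, 0.1889]
tool_rot: [1.0, -0.001, 0.001, 0.0]
force: [-0.4, 1.2, 0.1]
finger_gap: 0.7
gripper_force: 0.0
```

Run:
```python
from h import *
go()
s=load('t10')
for n,z,c in(('bar',.062,[(78,65),(151,68),(136,231),(66,225)]),('bob',.032,[(77,58),(202,64),(185,268),(60,260)]),('bsq',.020,[(134,408),(265,395),(276,517),(142,531)])):
    P=np.array([px2w(s,75+(a+.5)*.2-.5,125+(b+.5)*.2-.5,z)[:2] for a,b in c]);e=P-np.roll(P,-1,0)
    print(n,P.mean(0).round(4),np.degrees(np.arctan2(*(e[1]-e[3])[::-1])))
s=snap('top','t11');a=s['pixels'][145:241,80:208];b=s['pixels'][100:260,230:430]
cv2.imwrite('pics/x11.png',cv2.convertScaleAbs(np.hstack([cv2.resize(a,(400,300),interpolation=cv2.INTER_CUBIC),cv2.resize(b,(375,300))]),alpha=1.3))
```

```text
t 39.9 tcp [ 0.4781 -0.0201  0.1889] phi -0.1 tilt 0.07 gap 0.700 gf 0 F [-0.4  1.2  0.1]
bar [0.5756 0.3785] -1.5392495600841662
bob [0.5736 0.3782] -1.6176699717112941
bsq [0.4293 0.3398] 7.249164080251879
```

View pics/x11.png

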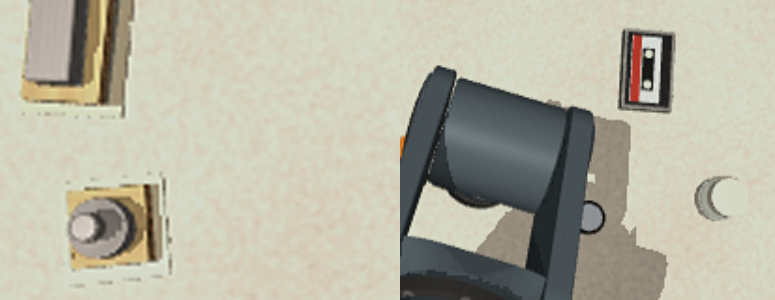

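All five pieces measure within about 3 mm of their print centres. The knob weight stands upright on its board (86,229), and the cassette and jar are where they started.

```bash
python3 -c "
from h import *
s=load('t11');print(px2w(s,80+86/3.125,145+229/3.125,.074))
print(manip.sign_off())"
```

```text
[0.42556837 0.34019861 0.074     ]
the job is handed in; nothing more can be done
None
```

I stacked both presses and handed the job in at about 40 s. In the last images each piece measured within about 4 mm of its print's centre, and the cassette, jar and loupe looked undisturbed; the hand-in gave no verdict back.

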